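Lay the last egg in the steamer and put the lid on

TASK

Take the last egg out of the bowl and lay it on the empty half of the steaming rack inside the saucepan, beside the two eggs already there, then put the glass lid on the saucepan so that it sits down properly all the way round. The eggs are raw and crack easily: hold the egg with the lightest grip you have, put it down softly instead of dropping it, and do not knock or shift the other two. Set the lid down softly as well, and leave the pan, the bowl and everything else where they stand.

Things in the scene. Friction and masses are not known exactly. Their poses are not given: they have to be found in the camera images.
- egg: The last raw brown egg, lying on its side in the bowl, 63 mm long, 45 mm across, about 65 g. Origin on its long axis, half way along it (22 mm above what it lies on). Its x axis runs along the egg, the blunt end to +x; as it rolls, its y and z axes turn about x. Shell cracks above about 35 N a finger.
- egg_2: Brown egg of the same size and axes, lying on the rack in the saucepan, in the +x half of the pan's frame, on its +y side. Stays there.
- egg_3: Brown egg of the same size and axes, lying on the rack in the saucepan, in the +x half of the pan's frame, on its -y side. Stays there.
- pan: Steel saucepan on the hob, loose, 1.3 kg: 205 mm outside, 104 mm high, wall 2.5 mm, round, open on top, with a flat perforated steaming rack inside. Origin at the centre of its underside, z up. Its long handle (black grip) points to -y, 77 to 110 mm up, and ends 275 mm from the axis. The two eggs lie in its +x half; its -x half is empty (its middle is 45 mm from the axis).
- pan_rack (a point): Centre of the top of the steaming rack (193 mm across, 40 mm above the pan's underside, 64 mm below the rim), on the pan's axis.
- pan_rim (a point): Centre of the saucepan's mouth, level with the top of the rim, on the pan's axis; 196 mm clear width inside.
- lid: Glass lid with a steel edge and a black knob, lying knob up on the worktop, 213 mm across, 69 mm high with the knob, about 0.45 kg. Origin at the centre of its underside, z up. Below the edge a tapered skirt, 8 mm deep (173 mm across at the bottom, 189 mm at the edge), drops into the pan; the edge then rests on the rim, the lid's origin 8 mm below the rim.
- lid_knob (a point): Middle of the lid's round black knob, on the lid's axis, 55 mm above the lid's underside. The knob is 38 mm across, straight-sided and 29 mm high (14 mm above and 15 mm below this point); the glass is 25 mm below this point.
- bowl: Shallow wide-rimmed cream bowl on the worktop, 214 mm across, 42 mm high, loose; its flat floor is about 90 mm across and 11 mm above its underside; from there the side rises gently to the rim. Origin at the centre of its underside.
- mug: White mug, 80 mm across, 91 mm high, standing at the back; not part of the job. Origin at the centre of its underside.
- sugar_bowl: Round patterned sugar bowl with lid, 112 mm across, 98 mm high, at the back; not part of the job. Origin at the centre of its underside.

How it is judged (in metres and radians):
On the way:
1. the egg lies on the rack in the saucepan, at rest and let go (z of egg in the frame of pan between 0.055 and 0.07 m and horizontal distance between egg and pan below 0.085 m and contact force between egg and the fingers below 0.1 N and linear speed of egg below 0.02 m/s), for 0.2 s.
At the end, for the whole second after the job is handed in: All three eggs lie on the rack (centres 55 to 70 mm above the pan's underside, within 85 mm of its axis); the lid sits level on the rim, skirt inside (origin 92 to 99 mm up, within 8 mm of the axis, under 0.04 rad); egg, lid and pan rest (z of egg in the frame of pan between 0.055 and 0.07 m and horizontal distance between each of egg, egg_2, egg_3 and pan below 0.085 m and z of egg_2 in the frame of pan between 0.055 and 0.07 m and z of egg_3 in the frame of pan between 0.055 and 0.07 m and z of lid in the frame of pan between 0.092 and 0.099 m and horizontal distance between lid and pan below 0.008 m and angle between each of lid, pan's own z axis and vertical below 0.04 rad and linear speed of each of lid, egg, pan below 0.01 m/s); the robot touches nothing.
It fails at once if the egg is squeezed by the gripper (over 70 N between egg and fingers) (contact force between egg and the fingers above 70 N).
It fails at once if an egg is dropped (falls over 15 to 20 mm) or knocked (over 20 N between an egg and the pan or another egg, over 30 N between egg and bowl, or the lid presses on an egg) ((contact force between egg and the fingers below 0.1 N and linear speed of egg above 0.6 m/s) or contact force between egg and bowl above 30 N or contact force between any of egg, egg_2, egg_3 and pan above 20 N or contact force between egg and egg_2 above 20 N or contact force between egg and egg_3 above 20 N or contact force between any of egg, egg_2, egg_3 and lid above 5 N).
It fails at once if the lid is dropped (falls over 12 to 17 mm) or banged on the pan (over 120 N) ((contact force between lid and the fingers below 0.1 N and linear speed of lid above 0.5 m/s) or contact force between lid and pan above 120 N).
It fails at once if one of the two other eggs is shifted by more than 25 mm, or touched by the fingers with over 5 N (distance of any of egg_2, egg_3 from where it was at the start of the episode above 0.025 m or contact force between any of egg_2, egg_3 and the fingers above 5 N).
It fails at once if something else is disturbed: the pan shoved over 30 mm, the bowl over 40 mm, either tipped, or the mug or sugar bowl moved over 20 mm (distance of pan from where it was at the start of the episode above 0.03 m or angle between pan's own z axis and vertical above 0.15 rad or distance of bowl from where it was at the start of the episode above 0.04 m or angle between bowl's own z axis and vertical above 0.2 rad or distance of any of mug, sugar_bowl from where it was at the start of the episode above 0.02 m).
It also fails if it takes over 72 s, if anything falls off the work surface, if the arm or the gripper's body presses on something with over 40 N, if the wrist force passes 120 N, or if a joint passes its speed limit or range.

ROBOT

A 6-joint arm with a two-finger parallel gripper is mounted at the origin on a cart in front of the work surface, level with it; the furniture and walls round the work are solid. World frame = base frame: x ahead of the robot, y to its left, z up, the work surface at z = 0. Lengths are in m, angles in degrees, forces in N, time in s.
With the tool pointing down it reaches from about 0.325 to 0.775 m from the base axis. Payload 5.5 kg.
Tool frame: the origin (TCP) lies midway between the tips of the shut fingers; the grasp point (between the pads) lies 19 mm behind it; z points along the fingers, y is the line along which they close (so a half turn about z gives the same grasp; the last joint's range is limited). The gripper opens to 85 mm and grips with 20 to 120 N. Pads are 22 mm wide; open, the fingers measure 114 mm over their backs; the gripper's body (76 mm by 85 mm) begins 54 mm behind the grasp point. The pads swing forward as they close: fully open they stand 13 mm farther back than shut.
Start: joints at [-70.858, 5.22, 70.514, -0, 104.267, -3.249], TCP at [0.229, -0.555, 0.231] pointing down, gripper open.
Joint ranges: [-164.24, 164.24], [-49.07, 125.15], [9.68, 141.18], [-86.29, 266.29], [3.28, 154.24], [-151.56, 151.56]. Speed limits (degrees/s): [147.25, 147.25, 172.46, 180, 180, 180].

INTERFACE

Orientations are given as [roll, pitch, yaw] about the fixed x, y, z axes, in that order (R = Rz(yaw) Ry(pitch) Rx(roll)).
In Python, from bench import robot, claw, solver, eyes, models gives the robot as it stands. Calls block until the motion is done:
- robot.move_pose(position, orientation): joint-space move of the TCP to a pose.
- robot.move_l(position, feed=0.15, rotation=None, f_stop=None): straight line of the TCP; rotation=None keeps the orientation; feed is the mean speed in m/s. With f_stop (N) it stops when the force on the tool has changed by that much, and returns True; else False.
- robot.set_joints(angles): joint-space move.
- claw.grip(opening, newtons=None): finger opening in m; newtons is the grip in N (None keeps the last); returns when the fingers have stopped.
- robot.wait(seconds).
- solver.solve_ik(position, orientation): joint angles nearest the present ones, or None.
- eyes.snapshot(name): name is "scene" or "top" or "wrist"; returns a dict with "pixels" (400x640x3 uint8, red, green, blue), "fx", "fy", "cx", "cy" (pixels), "R" (3x3) and "t" (3): a world point X has camera coordinates R X + t; the wrist camera has in their place "tool_from_camera" (4x4, takes a point from camera to tool coordinates, whose origin is the TCP and whose axes are the flange's). Camera axes: x right, y down, z forward; pixel columns grow to the right and rows downward; lengths in m; the calibration is good to about 2 mm. A picture is of the moment at which its call begins: read the wrist's pose just before it. There is no depth.
A pose or a line that the arm cannot do raises robot.MotionError and nothing moves.
- robot.close_job(): hands the job in; it is judged then, once.
Trained networks look in a picture, given as the dict that the camera call returned (one of the last four; its "shot" number tells which), for a name from the list of things; names that differ only in an ending like _2 or _b are one class to them, and where a whole thing is asked for, a point or a joint stands for the part that bears it (a point fixed in the world has none). Each returns a list of dicts, best first, with "confidence" (0 to 1); they miss things now and then, are a little off and sometimes report something else, mostly with a low value. They report only what shows in the picture. A call takes as long as a camera call.
- models.cut_out(picture, target): "region" (400x640 bool, what is visible of it) and "point" ([column, row] in pixels, amid what is visible of it).
- models.spot_point(picture, target): "point" ([column, row] in pixels: a listed point, or the origin of a listed thing).
Readings, each from a call of its own:
- robot.get_t(): time.
- robot.get_q(): joint angles.
- robot.get_qvel(): joint speeds.
- robot.get_joint_torque(): joint torques, N m.
- robot.get_ee_pos(): TCP position.
- robot.get_ee_rot(): TCP orientation.
- robot.get_force(): force on the tool from outside, world axes, zero at the start.
- robot.get_wrist_torque(): the same for the moment, N m.
- robot.get_opening(): finger opening in m.
- robot.get_grasp_force(): force on a finger pad.
Only numpy, scipy, OpenCV 4.12 (cv2) and the standard library are available. Lean on these libraries where they do the work, as an engineer would, in place of code of your own. Each camera call takes 0.05 s, during which the arm holds its last target. There are 200 camera calls.

## Working session

There is one attempt and no reset: what is moved stays moved. The work goes in short steps, each a Python script; the robot and the scene stay as the last script left them, time stands still between calls to the robot, and variables do not carry over. Pictures are saved under pics/ and viewed, at most 10 in all, crops included, and the job is handed in when it is done.

```bash
mkdir -p pics; cat > h.py <<'E'
import numpy as np, cv2
from bench import robot, claw, solver, eyes, models
from scipy.spatial.transform import Rotation as Rn
def cam(p, pose=None):
    """returns origin, R_wc"""
    if 'R' in p and p.get('R') is not None:
        R=np.array(p['R']);t=np.array(p['t']);return -R.T@t,R.T
    pos,rot=pose
    T=np.array(p['tool_from_camera']);Rw=Rn.from_euler('xyz',rot,degrees=True).as_matrix()
    return Rw@T[:3,3]+np.array(pos),Rw@T[:3,:3]
def onz(p,uv,z,pose=None):
    o,R=cam(p,pose);d=R@np.array([(uv[0]-p['cx'])/p['fx'],(uv[1]-p['cy'])/p['fy'],1]);return o+d*(z-o[2])/d[2]
def save(p,n): cv2.imwrite('pics/'+n+'.png',p['pixels'][:,:,::-1])
def wrist():
    pose=(robot.get_ee_pos(),robot.get_ee_rot());return eyes.snapshot('wrist'),pose
E
python3 - <<'E'
from h import *
ims={}
for c in('top','scene'):
    p=eyes.snapshot(c);save(p,c);ims[c]=p;o,R=cam(p);print(c,o.round(3),R[:,2].round(2))
    for n,z in(('egg',.034),('pan_rack',.04),('pan_rim',.104),('pan',0),('lid_knob',.055),('lid',0),('bowl',0),('mug',0),('sugar_bowl',0)):
        for d in models.spot_point(p,n)[:4]: print(n,round(d['confidence'],2),np.round(d['point']),onz(p,d['point'],z).round(3))
cv2.imwrite('pics/both.png',cv2.resize(np.vstack([ims['top']['pixels'],ims['scene']['pixels']])[:,:,::-1],(480,600)))
print(robot.get_ee_pos(),robot.get_ee_rot(),robot.get_t())
E
```

```text
top [ 0.352 -0.046  1.3  ] [ 0.19  0.01 -0.98]
egg 0.79 [432. 218.] [ 0.543 -0.406  0.034]
egg 0.77 [199. 232.] [0.497 0.344 0.034]
egg 0.77 [414. 222.] [ 0.528 -0.347  0.034]
pan_rack 0.83 [427. 236.] [ 0.483 -0.385  0.04 ]
pan_rim 0.64 [432. 234.] [ 0.483 -0.384  0.104]
pan 0.92 [423. 237.] [ 0.485 -0.381  0.   ]
lid_knob 0.61 [291. 224.] [0.518 0.049 0.055]
lid 0.67 [292. 228.] [0.514 0.048 0.   ]
bowl 0.61 [202. 231.] [0.502 0.348 0.   ]
mug 0.95 [326. 176.] [ 0.691 -0.065  0.   ]
mug 0.74 [292. 222.] [0.535 0.05  0.   ]
sugar_bowl 0.82 [285. 175.] [0.693 0.076 0.   ]
scene [0.092 1.009 0.762] [ 0.37 -0.78 -0.51]
egg 0.71 [284. 292.] [0.513 0.352 0.034]
egg 0.57 [375. 172.] [ 0.54  -0.41   0.034]
egg 0.57 [372. 168.] [ 0.561 -0.437  0.034]
pan_rack 0.95 [384. 173.] [ 0.5   -0.403  0.04 ]
pan_rack 0.55 [301. 212.] [0.656 0.003 0.04 ]
pan_rim 0.92 [388. 160.] [ 0.488 -0.395  0.104]
pan 0.68 [382. 182.] [ 0.505 -0.401  0.   ]
lid_knob 0.78 [334. 222.] [0.523 0.028 0.055]
lid 0.95 [332. 240.] [0.517 0.053 0.   ]
lid 0.56 [387. 161.] [ 0.551 -0.605  0.   ]
bowl 0.96 [284. 306.] [0.506 0.367 0.   ]
mug 0.57 [303. 211.] [ 0.681 -0.059  0.   ]
sugar_bowl 0.88 [280. 232.] [0.69  0.086 0.   ]
sugar_bowl 0.34 [331. 228.] [ 0.547 -0.008  0.   ]
[ 0.22855205 -0.55478515  0.23126954] [ 1.79999802e+02 -4.36431853e-04  2.23910915e+01] 1.0
```

View pics/top.png

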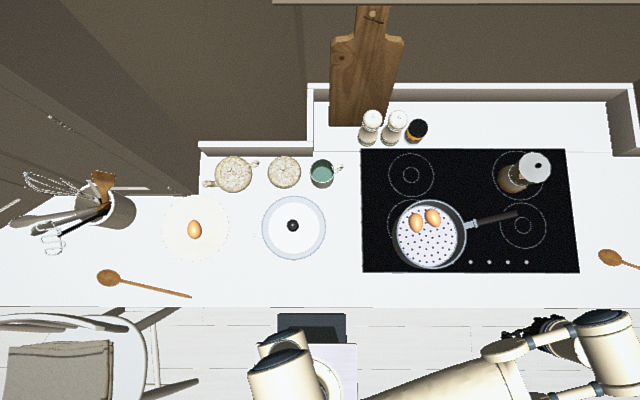

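View pics/scene.png

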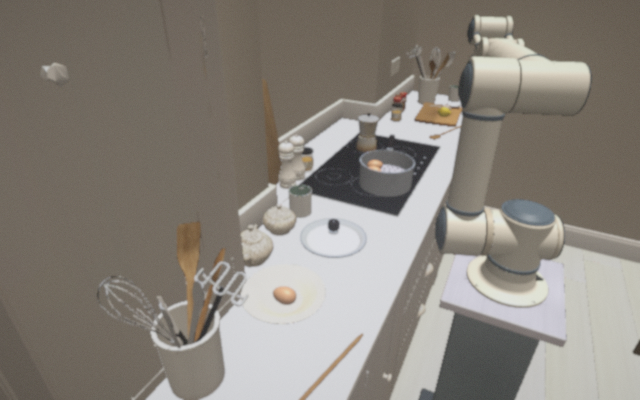

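The top view shows the bowl and egg at (195,230), the lid knob at (292,226), and the pan at (428,234) with its eggs at (416,222) and (433,217). The handle runs to the right and slightly up. The scene view agrees. Next I'll look closer with the wrist camera on the way across.

```bash
python3 - <<'E'
from h import *
T=None;rows=[]
for n,xy,yaw in(('pan',(.44,-.38),0),('lid',(.47,.049),0),('egg',(.46,.346),0)):
    robot.move_pose([*xy,.36],[180,0,yaw]); robot.wait(.2)
    p,pose=wrist();rows.append(p['pixels'])
    if n=='pan': print(np.round(p['tool_from_camera'],3),p['fx'],robot.get_q().round(1) if hasattr(robot.get_q(),'round') else robot.get_q())
    for m,z in {'pan':(('pan_rim',.104),('pan_rack',.04),('egg',.062)),'lid':(('lid_knob',.055),('lid',0)),'egg':(('egg',.033),('bowl',0))}[n]:
        for d in models.spot_point(p,m)[:3]: print(m,round(d['confidence'],2),np.round(d['point']),onz(p,d['point'],z,pose).round(4))
    if n!='lid':
      for d in models.cut_out(p,'egg')[:3]:
        c=max(cv2.findContours(d['region'].astype(np.uint8),0,1)[0],key=len);
        (u,v),ax,a=cv2.fitEllipse(c); z=.033 if n=='egg' else .062
        a=np.radians(a+90);L=max(ax)/2;e=np.array([np.cos(a),np.sin(a)])*L
        P=[onz(p,np.array([u,v])+s*e,z,pose) for s in(1,-1)];w=P[0]-P[1]
        print('ell',round(d['confidence'],2),np.round((u,v)),np.round(ax),((P[0]+P[1])/2).round(4),'len',np.linalg.norm(w).round(4),'dir',np.degrees(np.arctan2(w[1],w[0])).round(1))
cv2.imwrite('pics/w3.png',cv2.resize(np.vstack(rows)[:,:,::-1],(320*1,600)))
cv2.imwrite('pics/w2.png',cv2.resize(np.vstack([rows[0],rows[2]])[:,:,::-1],(480,600)))
print(robot.get_t())
E
```

```text
[[ 0.    -0.966 -0.259  0.065]
 [ 1.     0.001 -0.    -0.   ]
 [ 0.    -0.259  0.966 -0.143]
 [ 0.     0.     0.     1.   ]] 333.1877544769784 [-44.3   6.3  56.2  -0.  117.6  45.8]
pan_rim 0.61 [318. 122.] [ 0.4877 -0.3753  0.104 ]
pan_rack 0.77 [320. 122.] [ 0.4852 -0.3776  0.04  ]
egg 0.88 [339.  80.] [ 0.5372 -0.4005  0.062 ]
egg 0.7 [290.  92.] [ 0.5231 -0.34    0.062 ]
egg 0.16 [ 29. 100.] [ 0.5141 -0.0081  0.062 ]
ell 0.94 [336.  77.] [37. 52.] [ 0.5406 -0.3977  0.062 ] len 0.0623 dir 23.5
ell 0.91 [293.  90.] [36. 52.] [ 0.5247 -0.3429  0.062 ] len 0.0622 dir 4.1
lid_knob 0.74 [330. 124.] [0.5145 0.0382 0.055 ]
lid_knob 0.74 [632. 119.] [ 0.5212 -0.357   0.055 ]
lid 0.85 [325. 120.] [0.5182 0.0452 0.    ]
egg 0.92 [308. 122.] [0.5067 0.3643 0.033 ]
bowl 0.85 [314. 118.] [0.512  0.3578 0.    ]
ell 0.93 [310. 123.] [31. 44.] [0.5054 0.3618 0.033 ] len 0.0598 dir 7.5
ell 0.35 [534. 110.] [138. 163.] [0.5191 0.0597 0.033 ] len 0.2018 dir 142.6
6.0833
```

View pics/w2.png

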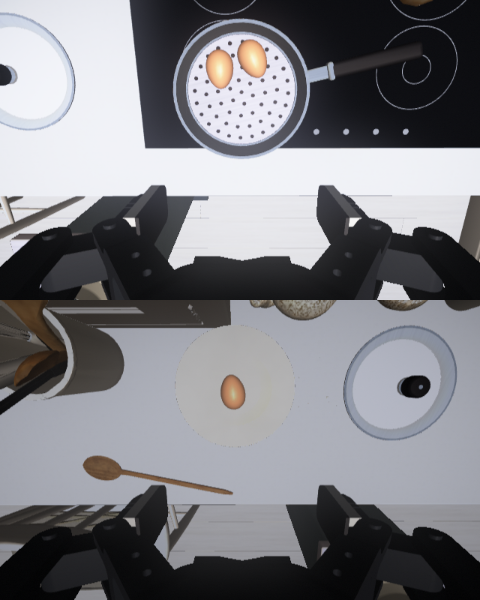

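Wrist view of the pan: eggs at (293,90) and (336,77), with the handle raised to the right, so pan yaw is about +12°. The egg in the bowl is at (310,123), its axis about 7° off x, blunt end towards the robot or away (this makes no difference here). I'll check it from close by and grasp.

```bash
python3 - <<'E'
from h import *
claw.grip(.062,20)
robot.move_pose([.503,.36,.13],[180,0,7.5]); robot.wait(.2)
p,pose=wrist();save(p,'close')
for d in models.spot_point(p,'egg')[:1]: print(d['confidence'],np.round(d['point']),onz(p,d['point'],.033,pose))
d=models.cut_out(p,'egg')[0];c=max(cv2.findContours(d['region'].astype(np.uint8),0,1)[0],key=len)
(u,v),ax,a=cv2.fitEllipse(c);a=np.radians(a+90);e=np.array([np.cos(a),np.sin(a)])*max(ax)/2
P=[onz(p,np.array([u,v])+s*e,.036,pose) for s in(1,-1)];w=P[0]-P[1]
print(d['confidence'],(u,v),ax,(P[0]+P[1])/2,np.linalg.norm(w),np.degrees(np.arctan2(w[1],w[0])))
p=eyes.snapshot('top');
for d in models.spot_point(p,'pan_rim')[:1]+models.spot_point(p,'pan_rack')[:1]: print(d['confidence'],d['point'])
E
```

```text
0.89 [322. 194.] [0.50676849 0.3617757  0.033     ]
0.8 (321.6163635253906, 195.4483642578125) (59.707252502441406, 81.98323059082031) [0.50537706 0.36185085 0.036     ] 0.06303376768848377 8.487669187525677
0.62 [429.5, 233.2]
0.83 [427.3, 231.9]
```

View pics/close.png

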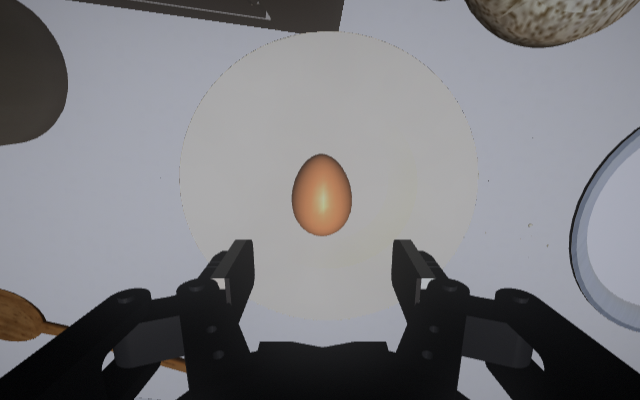

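The egg sits between the fingers at (322,195), aligned with the tool and with its blunt end towards the robot. Grasping now.

```bash
python3 - <<'E'
from h import *
robot.move_l([.505,.3618,.05],.15,[180,0,8.5])
print(robot.move_l([.505,.3618,.014],.05,f_stop=6), robot.get_ee_pos())
claw.grip(.03,20)
print(robot.get_opening(),robot.get_grasp_force(),robot.get_force())
robot.move_l([.505,.3618,.05],.05)
robot.move_l([.505,.3618,.20],.15)
robot.wait(.2);print(robot.get_opening(),robot.get_grasp_force(),robot.get_force(),robot.get_t())
p,pose=wrist();save(p,'held')
E
```

```text
False [0.50516935 0.36191185 0.01427888]
0.04342522642577954 20.588416768005118 [-0.20614812 -0.47087933  3.6765259 ]
0.04318764444571554 20.470376721277717 [-0.63070929  0.03202331 -0.77949605] 11.95
```

View pics/held.png

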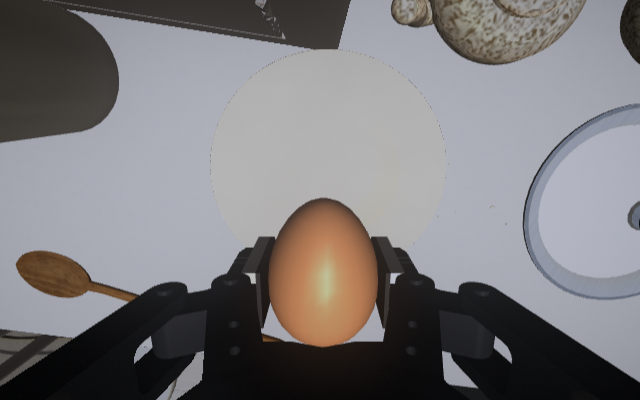

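The egg is held well, level between the pads. Moving it to the pan now.

```bash
python3 - <<'E'
from h import *
robot.move_l([.505,.3618,.25],.2)
X=[.4435,-.386]
robot.move_pose([*X,.25],[180,0,12]); robot.wait(.2)
print(robot.get_opening(),robot.get_grasp_force())
robot.move_l([*X,.13],.15)
robot.move_l([*X,.06],.06)
robot.wait(.2)
p,pose=wrist();save(p,'inpan')
print(robot.move_l([*X,.036],.015,f_stop=2.5),robot.get_ee_pos(),robot.get_force(),robot.get_t())
E
```

```text
0.04310367831409153 20.577089187063393
True [ 0.44349085 -0.38599613  0.04972022] [-0.05529537 -0.65043091  5.41388406] 18.6
```

View pics/inpan.png

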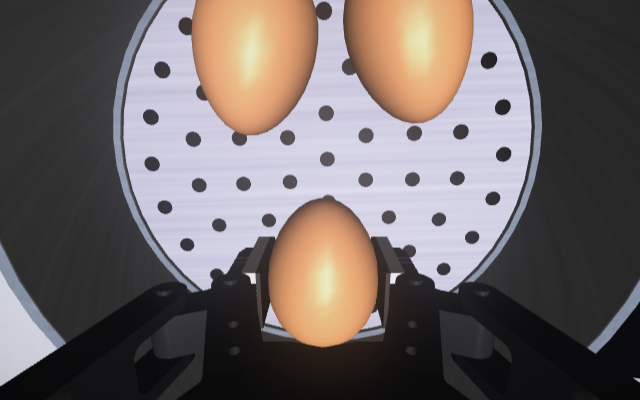

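The picture shows the egg over the empty half, clear of the two others. Contact came about 6 mm higher than expected, possibly because the hob plate is thick. I'll check the wrist moment before letting go, to rule out a finger linkage resting on the rim.

```bash
python3 - <<'E'
from h import *
f0,m0=np.array(robot.get_force()),np.array(robot.get_wrist_torque())
z=robot.get_ee_pos()[2]
robot.move_l([.4435,-.386,z+.004],.03);robot.wait(.2)
f1,m1=np.array(robot.get_force()),np.array(robot.get_wrist_torque())
print('free',f1,m1)
print(robot.move_l([.4435,-.386,z-.005],.008,f_stop=3),robot.get_ee_pos());robot.wait(.3)
f,m=np.array(robot.get_force()),np.array(robot.get_wrist_torque())
print('dF',f-f1,'dM',m-m1,'in tool',Rn.from_euler('z',-12,degrees=True).apply(m-m1),robot.get_opening(),robot.get_t())
E
```

```text
free [ 0.93688224 -0.03400446 -0.84482093] [-0.03406387  0.03261947 -0.04513405]
True [ 0.44349598 -0.38602221  0.04967931]
dF [-1.41289789  0.20990225  6.84915043] dM [0.02830657 0.01210446 0.02721026] in tool [0.03020467 0.00595468 0.02721026] 0.0430946617397113 20.0583
```

The moment is nearly zero, so the load is on the tool axis and the egg is on the rack (the hob is about 6 mm thick). Releasing, then going to the lid.

```bash
python3 - <<'E'
from h import *
claw.grip(.065,20); robot.wait(.3)
robot.move_l([.4435,-.386,.09],.05)
robot.move_l([.4435,-.386,.25],.2)
robot.move_pose([.425,-.38,.36],[180,0,0]);robot.wait(.2)
p,pose=wrist();save(p,'pan2')
for m,z in(('pan_rim',.110),('pan_rack',.046),('egg',.068)):
    for d in models.spot_point(p,m)[:3]: print(m,round(d['confidence'],2),np.round(d['point']),onz(p,d['point'],z,pose).round(4))
# rim: outer circle fit from mask, excluding handle
r=models.cut_out(p,'pan')[0]['region'].astype(np.uint8)
c=max(cv2.findContours(r,0,1)[0],key=len)[:,0,:]
w=np.array([onz(p,q,.110,pose)[:2] for q in c.astype(float)])
from scipy.optimize import least_squares
s=least_squares(lambda a:np.hypot(*(w-a[:2]).T)-a[2],[.487,-.376,.1025],loss='cauchy',f_scale=.001)
print('circle',s.x, p['pixels'].shape,len(c))
# lid
claw.grip(.06,60)
robot.move_pose([.49,.045,.22],[180,0,0]);robot.wait(.2)
p,pose=wrist()
for m,z in(('lid_knob',.055),('lid',0)):
    for d in models.spot_point(p,m)[:2]: print(m,round(d['confidence'],2),np.round(d['point']),onz(p,d['point'],z,pose).round(4))
r=models.cut_out(p,'lid')[0]['region'].astype(np.uint8)
c=max(cv2.findContours(r,0,1)[0],key=len)[:,0,:]
w=np.array([onz(p,q,.010,pose)[:2] for q in c.astype(float)])
s=least_squares(lambda a:np.hypot(*(w-a[:2]).T)-a[2],[.517,.045,.1065],loss='cauchy',f_scale=.001)
print('circle',s.x,c.min(0),c.max(0),robot.get_t())
E
```

```text
pan_rim 0.55 [320. 112.] [ 0.4846 -0.376   0.11  ]
pan_rack 0.86 [322. 111.] [ 0.4848 -0.3779  0.046 ]
egg 0.82 [329. 143.] [ 0.445  -0.3874  0.068 ]
egg 0.71 [340.  65.] [ 0.5393 -0.3994  0.068 ]
egg 0.64 [295.  78.] [ 0.5245 -0.345   0.068 ]
circle [ 0.48581605 -0.37921692  0.10421143] (400, 640, 3) 841
lid_knob 0.65 [324. 153.] [0.5155 0.0432 0.055 ]
lid 0.75 [323. 144.] [0.5176 0.0435 0.    ]
circle [0.51610882 0.04365087 0.10610063] [222  37] [424 240] 25.8917
```

View pics/pan2.png

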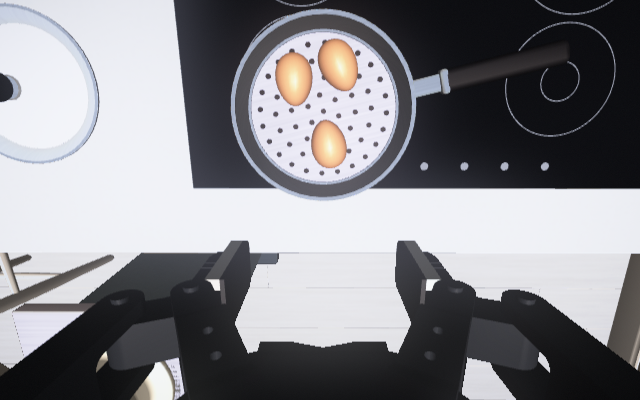

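All three eggs lie on the rack, with the new one at (329,143) in the empty half, and the rim centre is near (324,105). Next, the lid.

```bash
python3 - <<'E'
from h import *
K=[.5158,.0436]
robot.move_l([*K,.10],.15)
print(robot.move_l([*K,.035],.06,f_stop=8),robot.get_ee_pos())
claw.grip(.02,60);print(robot.get_opening(),robot.get_grasp_force(),robot.get_force())
z0=robot.get_ee_pos()[2]
robot.move_l([*K,.06],.04);robot.move_l([*K,.24],.15);robot.wait(.2)
print('lift',robot.get_opening(),robot.get_force(),z0)
T=[.485,-.3775]
robot.move_pose([*T,.24],[180,0,0]);robot.wait(.2)
p,pose=wrist();save(p,'lidover')
robot.move_l([*T,.155+z0-.035],.1);robot.wait(.2)
f=np.array(robot.get_force())
hit=robot.move_l([*T,.130+z0-.035],.015,f_stop=5)
print(hit,robot.get_ee_pos(),'predicted',z0+.102,np.array(robot.get_force())-f,robot.get_wrist_torque(),robot.get_t())
p,pose=wrist();save(p,'lidon')
s=eyes.snapshot('scene')
a=cv2.resize(s['pixels'][110:250,290:490],(600,420));cv2.imwrite('pics/sc.png',a[:,:,::-1])
E
```

```text
False [0.51618597 0.04360346 0.03561866]
0.03612214631816041 60.34263253211975 [-0.90705468  0.37166638  3.75946894]
lift 0.03637202200213503 [ 0.45874533 -0.78380777 -5.64361497] 0.03576389607266668
True [ 0.48495944 -0.37749223  0.13802221] predicted 0.13776389607266668 [ 0.65107967  0.47886517 12.03899764] [-0.05901339 -0.02296967  0.03619317] 34.8667
```

View pics/sc.png

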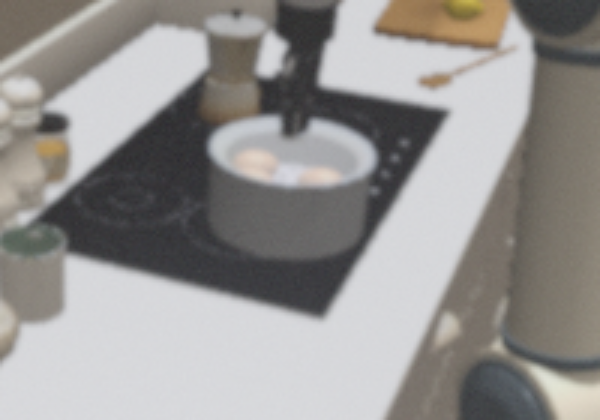

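View pics/lidon.png

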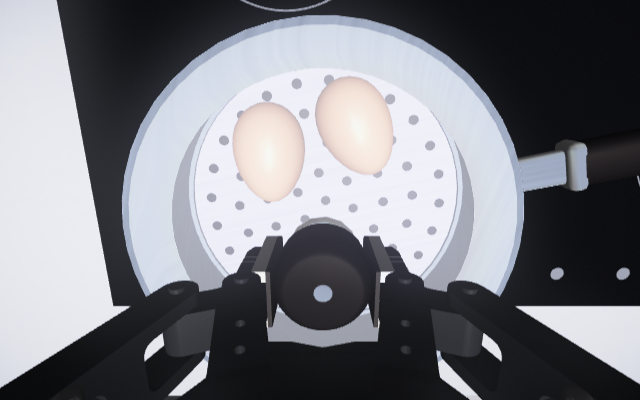

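The lid is on the pan at the predicted height (0.138 m), it looks level and centred in both views, and the eggs are undisturbed beneath it. Releasing and checking it from above before I hand in.

```bash
python3 - <<'E'
from h import *
claw.grip(.06,20);robot.wait(.3)
x=robot.get_ee_pos()
robot.move_l([x[0],x[1],.25],.1)
robot.move_pose([.43,-.38,.36],[180,0,0]);robot.wait(.2)
p,pose=wrist();save(p,'final')
for m,z in(('lid_knob',.157),('lid',.102),('pan_rim',.110),('pan',.006)):
    for d in models.spot_point(p,m)[:1]: print(m,round(d['confidence'],2),np.round(d['point']),onz(p,d['point'],z,pose).round(4))
print(robot.get_t())
E
```

```text
lid_knob 0.92 [323. 119.] [ 0.4843 -0.3792  0.157 ]
lid 0.71 [322. 118.] [ 0.4833 -0.3783  0.102 ]
37.925
```

View pics/final.png

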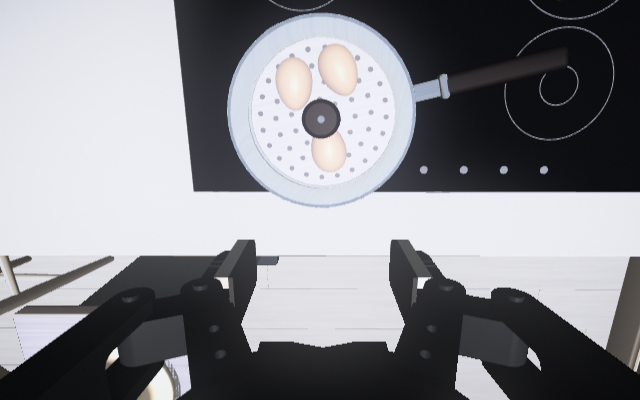

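The lid sits evenly over the pan (edge circle centred at about (322,110)), with all three eggs visible in place under the glass.

```bash
python3 -c "
from h import *
print(robot.close_job())"
```

```text
the job is handed in; nothing more can be done
None
```

The egg is on the empty half of the rack beside the other two, the lid is seated on the saucepan by height and camera check, and I handed the job in at about 38 s; no verdict came back.

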